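# Candlesticks in a row by height

### The arm

A 6-joint arm with a two-finger parallel gripper is mounted at the origin on a cart in front of the work surface, level with it; the furniture and walls round the work are solid. World frame = base frame: x ahead of the robot, y to its left, z up, the work surface at z = 0. Lengths are in mm, angles in rad, forces in N, time in s.
With the tool pointing down it reaches from about 350 to 775 mm from the base axis. Payload 7.3 kg.
Tool frame: the origin (TCP) lies midway between the tips of the shut fingers; the grasp point (between the pads) lies 19 mm behind it; z points along the fingers, y is the line along which they close (so a half turn about z gives the same grasp; the last joint's range is limited). The gripper opens to 92 mm and grips with 3 to 60 N. Pads are 19 mm wide; open, the fingers measure 130 mm over their backs; the gripper's body (75 mm by 190 mm) begins 47 mm behind the grasp point.
Start: joints at [1.083, 0.342, 1.524, -0, 1.275, -0.146], TCP at [175.958, 494.655, 226.741] pointing down, gripper open.
Joint ranges: [-2.53, 2.53], [-0.77, 2.02], [0.04, 2.7], [-1, 4.14], [0.28, 2.66], [-3.11, 3.11]. Speed limits (rad/s): [2.57, 2.57, 3.14, 3.14, 3.14, 3.14].

### API

Orientations are given as [roll, pitch, yaw] about the fixed x, y, z axes, in that order (R = Rz(yaw) Ry(pitch) Rx(roll)).
In Python, from plant import bot gives the robot as it stands. The module is installed in compiled form; this text tells all that it offers.
- The arm moves only by the shell command python3 -m crank 'ROWS' [OPENING]. ROWS is JSON, a list of rows, each a list of 6 numbers: the shift along the tool's x, y, z in m, then the turn, a rotation vector about the tool's x, y, z in rad. In form: [[dx, dy, dz, wx, wy, wz], ...]. A call has 1 to 5 rows; each row shifts and turns the commanded pose from where the row before left it, along the tool's axes as they then stand; what a row does not reach is not made up. A row lasts 1/8 s, in which the tool goes at most 62.5 mm and 10.7 degrees, less where a joint would pass 70% of its speed; a pose out of reach is approached as far as the arm can. A call is refused whole if a number of a shift passes 0.0625 or a number of a turn 0.188, either way. A call with a gripper value outside its range is refused whole. OPENING is the opening in per cent of the stroke, from 0 (shut) to 100 (fully open), set as the call begins (- or left out, the last holds). The fingers move at their own pace and stop on an object; the grip force is fixed at half the most. Time passes only in rows, so rows that do not move let the fingers close. It gives the time, the measured TCP pose, the force, the opening and the grip force at its end, in the units of the state.
- bot.get_obs(): the state, without advancing time (a new reading comes with each control period).
- bot.capture(name): name is "scene" or "top" or "wrist"; returns a dict with "color" (420x560x3 uint8, blue, green, red), "fov_y" (degrees; the focal length in pixels is half the picture's height over the tangent of half this angle, whatever the lens; pixels are square), "cx", "cy" (the principal point, pixels), "extrinsics" (4x4, takes a point from world to camera coordinates); the wrist camera has in their place "tool_from_camera" (4x4, takes a point from camera to tool coordinates, whose origin is the TCP and whose axes are the flange's). Camera axes: x right, y up, looking along -z (the intrinsics and any distortion apply to the point x, -y, -z); pixel columns grow to the right and rows downward; lengths in mm; the calibration is good to about 2 mm. The wrist camera is an equidistant fisheye: a pixel r from the principal point sees the ray r / f radians off the axis. A picture is of the moment at which its call begins: read the wrist's pose just before it. There is no depth.
- bot.close_job(): hands the job in; it is judged then, once.
The state is a dict: "time": time; "joint_positions": joint angles; "dq": joint speeds; "tau": joint torques, N m; "tool_pos": TCP position; "tcp_rot": TCP orientation; "contact_force": force on the tool from outside, world axes, zero at the start; "moment": the same for the moment, N m; "grip_width": finger opening in mm; "finger_force": force on a finger pad.
Only numpy, scipy, OpenCV 4.12 (cv2) and the standard library are available. Lean on these libraries where they do the work, as an engineer would, in place of code of your own. Each camera call takes 0.05 s, during which the arm holds its last target. There are 200 camera calls.

### The job

Line up the four wooden candlesticks by height on the display board: stand one upright in the middle of each round mark, the tallest on the end mark nearest the blue jug and the others stepping down in order to the shortest at the other end. Leave the jug, pepper mill, egg cup and matchbox where they are.

Things in the scene. Friction and masses are not known exactly. Their poses are not given: they have to be found in the camera images.
- stick_50: the shortest of four turned wooden candlesticks alike but for height: 50 mm high. Round foot 56 mm across, stem 18 mm; grip the candle cup on top, 38 mm across, straight-sided over the uppermost 18 mm. Solid, about 0.18 kg, loose, upright. Origin at the centre of the underside, z up; yaw means nothing. Starts on a fixed cork mat, 4 mm thick.
- stick_70: the second shortest of four turned wooden candlesticks alike but for height: 70 mm high. Round foot 56 mm across, stem 18 mm; grip the candle cup on top, 38 mm across, straight-sided over the uppermost 18 mm. Solid, about 0.18 kg, loose, upright. Origin at the centre of the underside, z up; yaw means nothing. Starts on a fixed cork mat, 4 mm thick.
- stick_90: the second tallest of four turned wooden candlesticks alike but for height: 90 mm high. Round foot 56 mm across, stem 18 mm; grip the candle cup on top, 38 mm across, straight-sided over the uppermost 18 mm. Solid, about 0.18 kg, loose, upright. Origin at the centre of the underside, z up; yaw means nothing. Starts on a fixed cork mat, 4 mm thick.
- stick_110: the tallest of four turned wooden candlesticks alike but for height: 110 mm high. Round foot 56 mm across, stem 18 mm; grip the candle cup on top, 38 mm across, straight-sided over the uppermost 18 mm. Solid, about 0.18 kg, loose, upright. Origin at the centre of the underside, z up; yaw means nothing. Starts on a fixed cork mat, 4 mm thick.
- board: dark wooden board, fixed, left or right of the mat: 85 (x) by 345 (y) mm, 15 mm high. Origin at the centre of its underside, z up, y along its length. Four flat round marks, pale discs with a brass edge, 66 mm across, are inlaid flush in its top (15 mm above the origin) in a row at y = -127.5, -42.5, +42.5 and +127.5 mm, x = 0.
- jug: blue and white china jug, 110 x 148 x 120 mm high, standing about 170 mm behind the board's centre line, level with one of its end marks (at positive or negative board y). Origin at the centre of its underside; handle towards its -y. Loose; it shows which end is meant. A cupboard overhangs it: from x = 0.60 m on, 0.45 m above the worktop.
- pepper_mill: brown wooden pepper mill, 58 mm across and 120 mm high, behind the other end of the board. Origin at the centre of its underside. Loose bystander.
- egg_cup: blue and white china egg cup, 47 mm across and 50 mm high, among the candlesticks on the mat. Origin at the centre of its underside. Loose bystander.
- matchbox: closed matchbox lying flat, 36 x 53 x 16 mm, among the candlesticks on the mat. Origin at the centre of its underside. Loose bystander.

How it is judged:
By the outcome, as a careful person would: the job done as asked, in the order asked, and still so for the second after the job is handed in, with the robot touching nothing.
It also fails if it takes over 96 s, if anything falls off the work surface, if the arm or the gripper's body presses on something with over 40 N, if the wrist force passes 120 N, or if a joint passes its speed limit or range.

## Working session

There is one attempt and no reset: what is moved stays moved. The work goes in short steps, Python scripts to look and compute and a shell command to move; the robot and the scene stay as the last step left them, time stands still between calls to the robot, and variables do not carry over. Pictures are saved under pics/ and viewed, at most 14 in all, crops included, and the job is handed in when it is done.

```bash
mkdir -p pics; python3 - <<'E'
from plant import bot
import cv2,pickle
o=bot.get_obs();print({k:o[k] for k in("time","tool_pos","tcp_rot","grip_width")})
for n in("scene","top"):
    c=bot.capture(n);cv2.imwrite(f"pics/{n}0.png",c["color"]);pickle.dump(c,open(n+".pkl","wb"))
    print(n,c["fov_y"],c["cx"],c["cy"],c["extrinsics"])
E
```

```text
{'time': 0.0, 'tool_pos': array([175.77708929, 494.26445061, 226.05283649]), 'tcp_rot': array([-3.14006241e+00, -1.82345132e-04,  2.79980000e+00]), 'grip_width': 91.62044574305351}
scene 48.421724099476165 279.7668247418049 207.20982418926175 [[ 6.67189757e-01 -7.44872004e-01 -4.85034714e-03 -3.58831455e+02]
 [ 5.38252583e-01  4.77596886e-01  6.94395688e-01 -3.36369002e+02]
 [-5.14919397e-01 -4.65904402e-01  7.19577030e-01 -8.95751123e+02]
 [ 0.00000000e+00  0.00000000e+00  0.00000000e+00  1.00000000e+00]]
top 51.95508917033538 276.42848212806797 218.9957370845182 [[-2.72696642e-02 -9.99545540e-01 -1.28482679e-02  3.18685557e+01]
 [ 9.91896284e-01 -2.86520239e-02  1.23777317e-01 -5.37994037e+02]
 [-1.24089194e-01 -9.36878337e-03  9.92226838e-01 -1.01035692e+03]
 [ 0.00000000e+00  0.00000000e+00  0.00000000e+00  1.00000000e+00]]
```

View pics/top0.png

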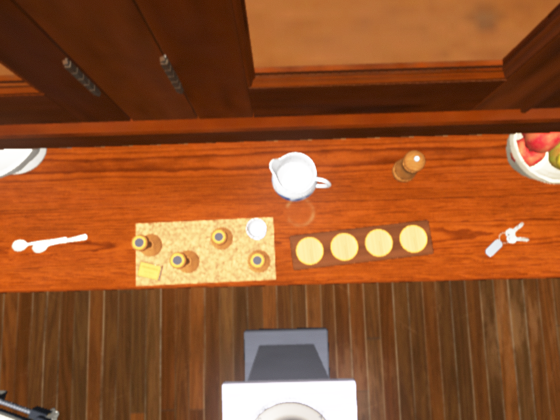

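View pics/scene0.png

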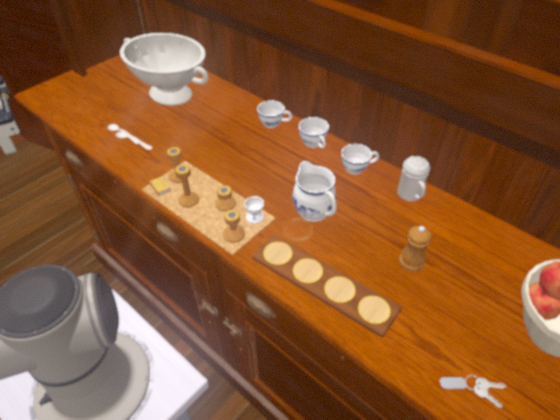

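The jug (295,175) stands behind the board's left (+y) end, so the tallest stick goes on the leftmost disc (310,250). The four sticks are on the mat at roughly (140,243), (180,261), (220,237) and (258,262) in the top view. I'll zoom in next.

```bash
python3 - <<'E'
import cv2
a=cv2.imread("pics/top0.png")[205:295,125:285];cv2.imwrite("pics/topc.png",cv2.resize(a,None,fx=5,fy=5,interpolation=2))
a=cv2.imread("pics/scene0.png")[140:250,140:280];cv2.imwrite("pics/scenec.png",cv2.resize(a,None,fx=5,fy=5,interpolation=2))
E
```

```text
(no output)
```

View pics/topc.png

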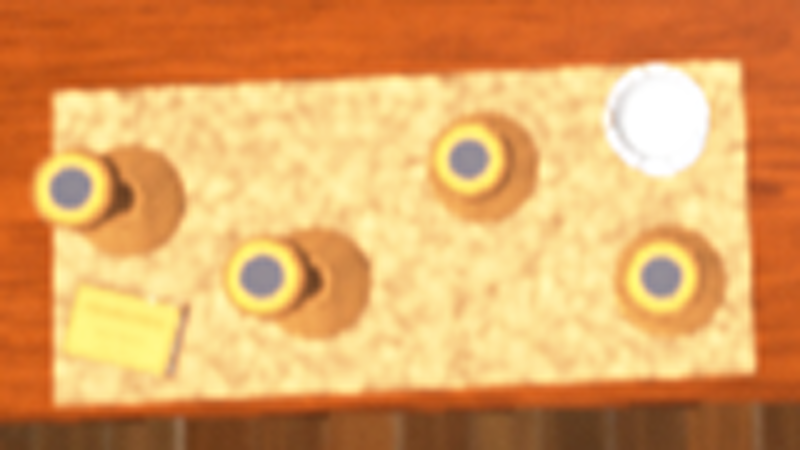

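View pics/scenec.png

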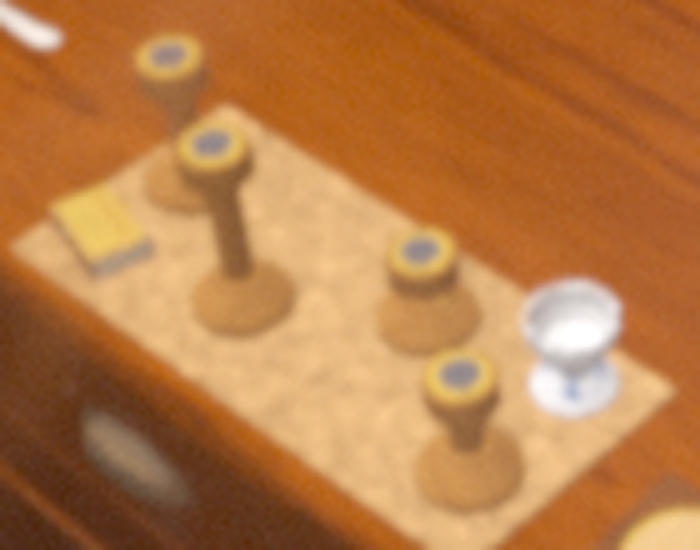

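Left to right in the top crop, the cup centres are A (72,187), B (263,276), C (470,158) and D (662,276). In the scene crop they are (168,55), (213,144), (421,250) and (460,374). A and B look tall, D medium and C short; triangulating will settle it.

```bash
cat > h.py <<'E'
import numpy as np,cv2
def K(c): f=c["color"].shape[0]/2/np.tan(np.radians(c["fov_y"])/2);return np.array([[f,0,c["cx"]],[0,f,c["cy"]],[0,0,1]])
def P(c): return K(c)@np.diag([1,-1,-1])@c["extrinsics"][:3]
def ray(c,uv):
    R=c["extrinsics"][:3,:3];o=-R.T@c["extrinsics"][:3,3]
    d=R.T@np.diag([1,-1,-1])@np.linalg.inv(K(c))@[*uv,1];return o,d
def onz(c,uv,z): o,d=ray(c,uv);return o+d*(z-o[2])/d[2]
def tri(c1,p1,c2,p2):
    X=cv2.triangulatePoints(P(c1),P(c2),np.float64(p1),np.float64(p2))[:,0];return X[:3]/X[3]
def grey(img,p,r=5):
    "weighted centroid of the grey cup centre near p"
    x,y=np.round(p).astype(int);w=img[y-r:y+r+1,x-r:x+r+1].astype(float)
    v=np.clip(w[...,0]-w[...,2]+60,0,None)
    v[v<.4*v.max()]=0;yy,xx=np.mgrid[y-r:y+r+1,x-r:x+r+1]
    return np.array([(v*xx).sum(),(v*yy).sum()])/v.sum()
E
python3 - <<'E'
import pickle,cv2,numpy as np
from h import *
np.set_printoptions(precision=1,suppress=True)
t=pickle.load(open("top.pkl","rb"));s=pickle.load(open("scene.pkl","rb"))
T=dict(A=(72,187),B=(263,276),C=(470,158),D=(662,276));S=dict(A=(168,55),B=(213,144),C=(421,250),D=(460,374))
for k in T:
    a=np.array(T[k])/5+[125,205]-.4;b=np.array(S[k])/5+[140,140]-.4
    a2=grey(t["color"],a);b2=grey(s["color"],b)
    X=tri(t,a2,s,b2);e=[cv2.norm(P(c)[:2]@[*X,1]/(P(c)[2]@[*X,1])-q) for c,q in((t,a2),(s,b2))]
    print(k,a,a2,b,b2,X,e,[onz(t,a2,h+4)for h in(50,70,90,110) if abs(h+4-X[2])<10])
for n,c in(("top",t),("scene",s)):
    hsv=cv2.cvtColor(c["color"],cv2.COLOR_BGR2HSV)
    m=cv2.inRange(hsv,(15,60,140),(35,220,255))
    cs,_=cv2.findContours(m,0,1)
    for q in cs:
        if cv2.contourArea(q)>300:
            (x,y),ax,an=cv2.fitEllipse(q)
            print(n,(round(x,1),round(y,1)),np.round(ax,1),cv2.contourArea(q),onz(c,(x,y),15))
E
```

```text
A [139. 242.] [138.7 242.1] [173.2 150.6] [173.1 150.6] [486.8 331.1  94.6] [0.20840116327505878, 0.15337842207488403] [array([487.2, 331. ,  94. ])]
B [177.2 259.8] [176.9 259.8] [182.2 168.4] [182.  168.2] [443.8 238.8 114.9] [0.04921581505143942, 0.03765362730093787] [array([443.9, 238.9, 114. ])]
C [218.6 236.2] [218.3 236.3] [223.8 189.6] [223.6 189.7] [498.5 155.3  55.1] [0.12131131674492371, 0.09629651609230616] [array([498.8, 155.3,  54. ])]
D [257.  259.8] [256.8 260. ] [231.6 214.4] [231.6 214.4] [440.   64.1  75. ] [0.04975780423210756, 0.041423906090893775] [array([439.9,  64.2,  74. ])]
top (309.2, 250.5) [27.7 28.1] 611.0 [461.3 -61.   15. ]
top (343.9, 246.4) [27.7 28.4] 615.5 [ 468.9 -145.8   15. ]
top (378.5, 242.3) [27.5 28.4] 612.0 [ 476.5 -230.6   15. ]
top (412.9, 238.3) [27.5 28.8] 619.0 [ 483.8 -315.    15. ]
top (202.8, 251.6) [ 70.7 167.5] 8155.5 [465.9 199.3  15. ]
scene (373.9, 309.2) [28.4 34.9] 777.5 [ 484.4 -315.2   15. ]
scene (339.5, 289.1) [27.2 32.9] 700.0 [ 476.8 -230.4   15. ]
scene (307.4, 270.3) [25.8 31.5] 637.0 [ 469.2 -145.8   15. ]
scene (409.7, 259.6) [18.2 25.2] 304.5 [ 649.6 -302.9   15. ]
scene (277.4, 252.8) [24.2 30.3] 572.5 [461.4 -61.1  15. ]
scene (418.6, 236.9) [20.3 22.9] 323.0 [ 723.8 -282.8   15. ]
scene (207.4, 205.7) [ 57.9 131.5] 5238.0 [455.9 176.6  15. ]
```

Measurements from both views agree: 
- **Sticks:** A is stick_90 at (487,331), B is stick_110 at (444,239), C is stick_50 at (499,155) and D is stick_70 at (440,64).
- **Marks:** (461.4,−61), (469,−145.8), (476.6,−230.5) and (484.1,−315).

First I'll turn the yaw to π/2, which makes tool x = world y and tool y = world x, then go above stick_110.

```bash
python3 -m crank '[[0,0,0,0,0,0.175],[0,0,0,0,0,0.175],[0,0,0,0,0,0.175],[0,0,0,0,0,0.175],[0,0,0,0,0,0.175]]' 100; python3 -m crank '[[0,0,0,0,0,0.175],[0,0,0,0,0,0.175],[0,0,0,0,0,0.004],[0,0,0,0,0,0]]'; python3 -m crank '[[-0.035,0.035,0,0,0,0],[-0.035,0.035,0,0,0,0],[-0.035,0.035,0,0,0,0],[-0.035,0.035,0,0,0,0]]'
```

```text
time: 0.72
tool_pos: [175.8, 494.4, 226.3]
tcp_rot: [-3.141, 0.001, 1.919]
contact_force: [-0.7, -0.4, 0.0]
grip_width: 91.7
finger_force: 0.0
time: 1.23
tool_pos: [175.9, 494.6, 226.6]
tcp_rot: [-3.141, 0.0, 1.574]
contact_force: [0.3, 0.1, -0.2]
grip_width: 91.9
finger_force: 0.0
time: 1.72
tool_pos: [316.9, 353.5, 226.8]
tcp_rot: [3.141, -0.0, 1.574]
contact_force: [0.3, 1.2, 0.1]
grip_width: 92.0
finger_force: 0.0
```

```bash
python3 -m crank '[[-0.038,0.042,0,0,0,0],[-0.038,0.042,0,0,0,0],[-0.0385,0.043,0,0,0,0],[0,0,0.045,0,0,0],[0,0,0,0,0,0]]'; python3 - <<'E'
from plant import bot
import cv2
o=bot.get_obs();print(o["tool_pos"])
c=bot.capture("wrist");cv2.imwrite("pics/w1.png",c["color"]);print(c["fov_y"],c["cx"],c["cy"],c["tool_from_camera"])
E
```

```text
time: 2.35
tool_pos: [441.2, 238.9, 179.2]
tcp_rot: [-3.135, 0.002, 1.571]
contact_force: [-1.4, 0.8, 0.6]
grip_width: 92.1
finger_force: 0.0
[441.23763503 238.91062582 179.19119907]
65.70646984690485 278.19794582805827 205.64499497580587 [[-1.84558631e-05  9.68040523e-01  2.50793829e-01  6.66579751e+01]
 [ 9.99999987e-01  5.86498022e-05 -1.52792924e-04 -3.55204247e-01]
 [-1.62618750e-04  2.50793823e-01 -9.68040512e-01 -1.57586902e+02]
 [ 0.00000000e+00  0.00000000e+00  0.00000000e+00  1.00000000e+00]]
```

View pics/w1.png

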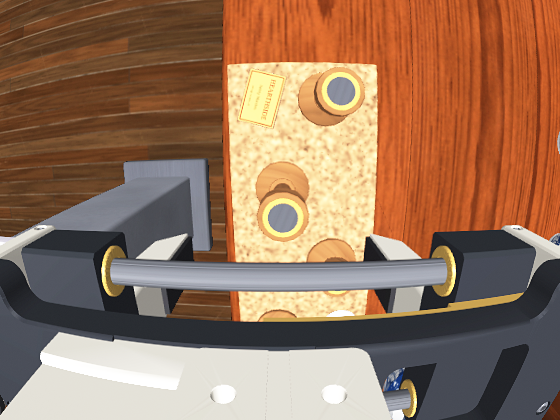

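The cup of stick_110 shows at (282,217), between the open fingers. I'll check its position with a fisheye ray while descending.

```bash
cat >> h.py <<'E'
def wonz(c,o,uv,z):
    from scipy.spatial.transform import Rotation as R
    f=210/np.tan(np.radians(c["fov_y"])/2);d=np.array(uv)-[c["cx"],c["cy"]];r=np.hypot(*d);th=r/f
    v=np.array([np.sin(th)*d[0]/r,-np.sin(th)*d[1]/r,-np.cos(th)])
    M=c["tool_from_camera"];W=R.from_euler("xyz",o["tcp_rot"]).as_matrix()
    p=W@M[:3,3]+o["tool_pos"];q=W@M[:3,:3]@v;return p+q*(z-p[2])/q[2]
E
python3 - <<'E'
from plant import bot
from h import *
o=bot.get_obs();c=bot.capture("wrist");print(o["tool_pos"],o["tcp_rot"])
im=c["color"]
for p,z in(((282,217),114),((341,91),94)):
    m=np.uint8((im[...,0].astype(int)-im[...,2]>10));x,y=p
    s=np.zeros_like(m);s[y-22:y+23,x-22:x+23]=m[y-22:y+23,x-22:x+23]
    M=cv2.moments(s,True);uv=(M["m10"]/M["m00"],M["m01"]/M["m00"]);print(uv,M["m00"],wonz(c,o,uv,z))
E
```

```text
[442.15979298 239.86170415 181.2038251 ] [-3.13854382e+00  9.21556821e-04  1.57205517e+00]
(280.6544, 218.4224) 625.0 [443.40791789 238.6945882  114.        ]
(338.70962199312714, 92.19759450171821) 582.0 [486.76789088 330.87236423  94.        ]
```

```bash
python3 -m crank '[[0,0,0.035,0,0,0],[0,0,0.035,0,0,0],[0,0,0.025,0,0,0],[0,0,0,0,0,0]]'; python3 -m crank '[[0,0,0,0,0,0],[0,0,0,0,0,0],[0,0,0,0,0,0],[0,0,0,0,0,0],[0,0,0,0,0,0]]' 0; python3 -m crank '[[0,0,0,0,0,0],[0,0,0,0,0,0]]'
```

```text
time: 2.95
tool_pos: [442.4, 240.9, 86.9]
tcp_rot: [-3.141, 0.0, 1.573]
contact_force: [-0.6, 1.2, 0.4]
grip_width: 91.8
finger_force: 0.0
time: 3.58
tool_pos: [443.0, 240.2, 86.8]
tcp_rot: [3.141, -0.0, 1.571]
contact_force: [-0.4, -0.2, -0.0]
grip_width: 46.5
finger_force: 0.0
time: 3.82
tool_pos: [443.2, 240.2, 86.7]
tcp_rot: [3.141, -0.0, 1.571]
contact_force: [1.4, 0.3, 0.9]
grip_width: 36.6
finger_force: 30.0
```

```bash
python3 -m crank '[[0,0,-0.03,0,0,0],[0,0,-0.04,0,0,0],[0,0,-0.04,0,0,0],[-0.03,0.003,0,0,0,0],[-0.05,0.003,0,0,0,0]]'; python3 -m crank '[[-0.05,0.003,0,0,0,0],[-0.05,0.003,0,0,0,0],[-0.05,0.003,0,0,0,0],[-0.04,0.003,0,0,0,0],[-0.03,0,0,0,0,0]]';  python3 -m crank '[[0,0,0.04,0,0,0],[0,0,0,0,0,0],[0,0,0,0,0,0]]'
```

```text
time: 4.45
tool_pos: [448.8, 160.1, 196.9]
tcp_rot: [3.141, -0.0, 1.573]
contact_force: [1.2, -1.4, -2.4]
grip_width: 36.4
finger_force: 30.0
time: 5.08
tool_pos: [460.6, -61.5, 196.3]
tcp_rot: [-3.141, -0.0, 1.569]
contact_force: [0.1, 1.0, -1.5]
grip_width: 37.0
finger_force: 30.0
time: 5.45
tool_pos: [461.3, -59.6, 157.4]
tcp_rot: [3.141, -0.0, 1.571]
contact_force: [-0.2, 0.1, -1.4]
grip_width: 36.7
finger_force: 30.0
```

Tool position is right on target. Lower 59 mm and release to a partial opening.

```bash
python3 -m crank '[[0,0,0.03,0,0,0],[0,0,0.02,0,0,0],[0,0,0.008,0,0,0],[0,0,0.001,0,0,0],[0,0,0,0,0,0]]'; python3 -m crank '[[0,0,0,0,0,0],[0,0,0,0,0,0],[0,0,0,0,0,0],[0,0,0,0,0,0]]' 90;  python3 -m crank '[[0,0,-0.03,0,0,0],[0,0,-0.05,0,0,0],[0,0,-0.04,0,0,0],[0,0,0,0,0,0]]'
```

```text
time: 6.08
tool_pos: [461.7, -59.9, 98.7]
tcp_rot: [3.14, 0.0, 1.571]
contact_force: [0.3, 0.0, -2.2]
grip_width: 36.5
finger_force: 30.0
time: 6.58
tool_pos: [461.0, -59.8, 97.8]
tcp_rot: [3.141, -0.0, 1.571]
contact_force: [-0.0, 0.4, -0.5]
grip_width: 71.8
finger_force: 0.0
time: 7.08
tool_pos: [462.6, -60.3, 220.6]
tcp_rot: [3.135, 0.002, 1.571]
contact_force: [-0.4, 0.7, 0.1]
grip_width: 82.5
finger_force: 0.0
```

```bash
python3 -m crank '[[0.04,0.003,0,0,0,0],[0.05,0.003,0,0,0,0],[0.05,0.003,0,0,0,0],[0.05,0.003,0,0,0,0],[0.05,0.003,0,0,0,0]]' 100; python3 -m crank '[[0.05,0.003,0,0,0,0],[0.05,0.004,0,0,0,0],[0.035,0.003,0,0,0,0],[0.0157,0.0007,0,0,0,0],[0,0,0.045,0,0,0]]';  python3 -m crank '[[0,0,0.04,0,0,0],[0,0,0.02,0,0,0],[0,0,0,0,0,0],[0,0,0,0,0,0]]'
```

```text
time: 7.7
tool_pos: [475.3, 181.6, 216.4]
tcp_rot: [-3.14, 0.0, 1.571]
contact_force: [0.6, 0.0, 0.3]
grip_width: 92.1
finger_force: 0.0
time: 8.32
tool_pos: [488.3, 332.3, 174.3]
tcp_rot: [3.136, -0.003, 1.572]
contact_force: [-0.5, -0.6, -1.0]
grip_width: 91.7
finger_force: 0.0
time: 8.82
tool_pos: [487.2, 330.6, 113.6]
tcp_rot: [3.141, -0.0, 1.57]
contact_force: [-0.0, 0.6, -0.5]
grip_width: 91.8
finger_force: 0.0
```

```bash
python3 -m crank '[[0,0,0.025,0,0,0],[0,0,0.022,0,0,0],[0,0,0,0,0,0],[0,0,0,0,0,0]]'; python3 -m crank '[[0,0,0,0,0,0],[0,0,0,0,0,0],[0,0,0,0,0,0],[0,0,0,0,0,0],[0,0,0,0,0,0]]' 0; python3 -m crank '[[0,0,0,0,0,0],[0,0,0,0,0,0],[0,0,0,0,0,0]]'
```

```text
time: 9.32
tool_pos: [487.6, 331.2, 67.3]
tcp_rot: [3.139, -0.001, 1.571]
contact_force: [-0.6, -0.6, -0.2]
grip_width: 91.4
finger_force: 0.0
time: 9.95
tool_pos: [486.7, 330.8, 65.7]
tcp_rot: [-3.142, -0.0, 1.571]
contact_force: [-0.2, 0.2, -0.1]
grip_width: 46.5
finger_force: 0.0
time: 10.32
tool_pos: [486.7, 330.8, 65.7]
tcp_rot: [3.142, -0.0, 1.571]
contact_force: [0.8, -0.1, -0.4]
grip_width: 37.1
finger_force: 30.0
```

```bash
python3 -m crank '[[0,0,-0.03,0,0,0],[0,0,-0.05,0,0,0],[0,0,-0.05,0,0,0],[0,0,-0.025,0,0,0],[-0.03,0,0,0,0,0]]'; python3 -m crank '[[-0.05,-0.002,0,0,0,0],[-0.05,-0.002,0,0,0,0],[-0.05,-0.002,0,0,0,0],[-0.05,-0.002,0,0,0,0],[-0.05,-0.002,0,0,0,0]]';  python3 -m crank '[[-0.05,-0.002,0,0,0,0],[-0.05,-0.002,0,0,0,0],[-0.05,-0.002,0,0,0,0],[-0.03,-0.001,0,0,0,0],[-0.0166,-0.0007,0,0,0,0]]';  python3 -m crank '[[0,0,0,0,0,0],[0,0,0.04,0,0,0],[0,0,0.04,0,0,0],[0,0,0,0,0,0],[0,0,0,0,0,0]]'
```

```text
time: 10.95
tool_pos: [487.3, 302.2, 223.0]
tcp_rot: [3.137, -0.002, 1.573]
contact_force: [1.0, 0.1, -2.6]
grip_width: 36.8
finger_force: 30.0
time: 11.58
tool_pos: [476.1, 49.4, 220.6]
tcp_rot: [-3.141, -0.0, 1.571]
contact_force: [1.2, 0.2, -2.5]
grip_width: 36.4
finger_force: 30.0
time: 12.2
tool_pos: [468.5, -147.0, 220.4]
tcp_rot: [-3.141, -0.0, 1.569]
contact_force: [0.8, 0.3, -2.0]
grip_width: 36.9
finger_force: 30.0
time: 12.82
tool_pos: [469.9, -145.3, 142.1]
tcp_rot: [3.14, 0.001, 1.572]
contact_force: [0.3, 0.4, -0.6]
grip_width: 36.8
finger_force: 30.0
```

```bash
python3 -m crank '[[0,0,0.03,0,0,0],[0,0,0.025,0,0,0],[0,0,0.008,0,0,0],[0,0,0,0,0,0],[0,0,0.001,0,0,0]]'; python3 -m crank '[[0,0,0,0,0,0],[0,0,0,0,0,0],[0,0,0,0,0,0],[0,0,0,0,0,0]]' 90;  python3 -m crank '[[0,0,-0.03,0,0,0],[0,0,-0.05,0,0,0],[0,0,-0.05,0,0,0],[0,0,0,0,0,0]]'; python3 -m crank '[[0,0,0,0,0,0.1875],[0,0,0,0,0,0.1875],[0,0,0,0,0,0.1875],[0,0,0,0,0,0.1875],[0,0,0,0,0,0]]'
python3 - <<'E'
from plant import bot
import cv2
c=bot.capture("top");cv2.imwrite("pics/t2.png",cv2.resize(c["color"][160:300,220:460],None,fx=3,fy=3,interpolation=2));cv2.imwrite("pics/t2f.png",c["color"])
E
```

```text
time: 13.45
tool_pos: [469.9, -146.1, 78.1]
tcp_rot: [3.139, 0.001, 1.571]
contact_force: [-0.5, -0.7, -1.4]
grip_width: 37.1
finger_force: 30.0
time: 13.95
tool_pos: [469.0, -145.8, 76.8]
tcp_rot: [3.141, -0.0, 1.571]
contact_force: [-0.1, 0.7, -0.5]
grip_width: 72.1
finger_force: 0.0
time: 14.45
tool_pos: [470.9, -146.6, 210.5]
tcp_rot: [3.134, 0.004, 1.571]
contact_force: [-0.1, -0.5, -0.7]
grip_width: 82.6
finger_force: 0.0
time: 15.08
tool_pos: [468.5, -145.5, 205.6]
tcp_rot: [-3.14, 0.001, 0.823]
contact_force: [-0.2, 0.1, -0.5]
grip_width: 82.8
finger_force: 0.0
```

View pics/t2.png

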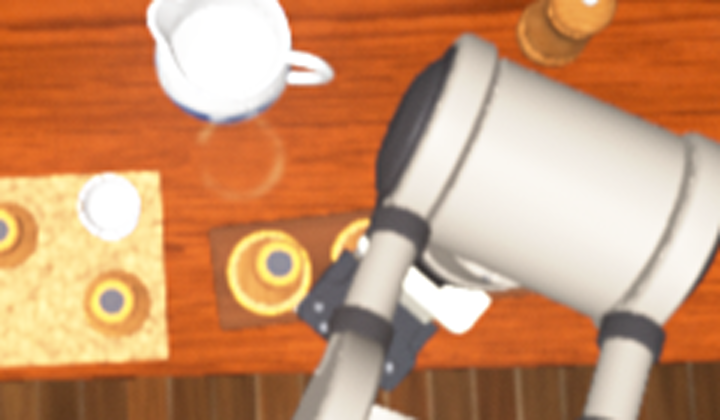

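Stick_110's foot is centred inside the brass ring of the first mark, around (268,270) in the crop. Next is stick_70, with the yaw turned to 0.82 to clear the egg cup at (110,205).

```bash
python3 -m crank '[[0.0268,-0.0327,0,0,0,0],[0.0268,-0.0327,0,0,0,0],[0.0268,-0.0327,0,0,0,0],[0.0268,-0.0327,0,0,0,0],[0.0270,-0.0327,0,0,0,0]]' 100; python3 -m crank '[[0,0,0.04,0,0,0],[0,0,0.04,0,0,0],[0,0,0,0,0,0],[0,0,0,0,0,0]]'; python3 -c "
from plant import bot
from h import *
o=bot.get_obs();c=bot.capture('wrist');print(o['tool_pos'],o['tcp_rot']);cv2.imwrite('pics/w2.png',c['color'])"
```

```text
time: 15.75
tool_pos: [440.3, 65.2, 206.4]
tcp_rot: [-3.141, 0.0, 0.825]
contact_force: [0.8, -0.3, 0.0]
grip_width: 91.6
finger_force: 0.0
time: 16.25
tool_pos: [441.5, 63.8, 127.7]
tcp_rot: [3.141, -0.001, 0.822]
contact_force: [-0.1, -0.2, -0.1]
grip_width: 91.6
finger_force: 0.0
[441.52791411  63.79234919 127.69520367] [ 3.14074730e+00 -8.62235235e-04  8.22104696e-01]
```

View pics/w2.png

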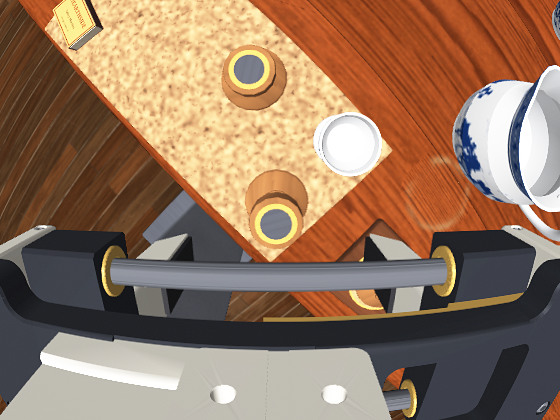

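Stick_70's cup is at (275,223), between the fingers, with the egg cup (350,145) well clear. The faint ring at (435,190) is only a stain.

```bash
python3 -m crank '[[0,0,0.035,0,0,0],[0,0,0.03,0,0,0],[0,0,0.0155,0,0,0],[0,0,0,0,0,0],[0,0,0,0,0,0]]'; python3 -m crank '[[0,0,0,0,0,0],[0,0,0,0,0,0],[0,0,0,0,0,0],[0,0,0,0,0,0],[0,0,0,0,0,0]]' 0; python3 -m crank '[[0,0,0,0,0,0],[0,0,0,0,0,0],[0,0,0,0,0,0]]'
```

```text
time: 16.92
tool_pos: [441.9, 63.8, 47.5]
tcp_rot: [3.14, -0.002, 0.821]
contact_force: [-0.2, -0.5, 0.1]
grip_width: 91.9
finger_force: 0.0
time: 17.55
tool_pos: [440.8, 63.9, 46.2]
tcp_rot: [-3.141, -0.0, 0.821]
contact_force: [-0.2, 0.4, -0.1]
grip_width: 46.4
finger_force: 0.0
time: 17.92
tool_pos: [440.7, 63.9, 46.2]
tcp_rot: [-3.141, 0.0, 0.821]
contact_force: [-0.0, -0.6, 0.4]
grip_width: 36.8
finger_force: 30.0
```

```bash
python3 -m crank '[[0,0,-0.03,0,0,0],[0,0,-0.05,0,0,0],[0,0,-0.05,0,0,0],[0,0,-0.02,0,0,0]]'; python3 -m crank '[[-0.027,0.032,0,0,0,0],[-0.027,0.032,0,0,0,0],[-0.027,0.032,0,0,0,0],[-0.027,0.032,0,0,0,0],[-0.027,0.032,0,0,0,0]]';  python3 -m crank '[[-0.027,0.032,0,0,0,0],[-0.02,0.024,0,0,0,0],[-0.009,0.0109,0,0,0,0],[0,0,0,0,0,0]]';  python3 -m crank '[[0,0,0.04,0,0,0],[0,0,0.035,0,0,0],[0,0,0,0,0,0],[0,0,0,0,0,0]]'
```

```text
time: 18.42
tool_pos: [441.8, 63.9, 199.0]
tcp_rot: [3.138, -0.003, 0.821]
contact_force: [0.4, 0.6, -1.7]
grip_width: 36.6
finger_force: 30.0
time: 19.05
tool_pos: [465.7, -145.3, 196.0]
tcp_rot: [-3.141, 0.0, 0.821]
contact_force: [0.5, 0.0, -1.4]
grip_width: 36.8
finger_force: 30.0
time: 19.55
tool_pos: [476.4, -230.6, 195.8]
tcp_rot: [-3.141, -0.0, 0.82]
contact_force: [0.4, -0.6, -1.3]
grip_width: 36.7
finger_force: 30.0
time: 20.05
tool_pos: [477.4, -230.1, 122.5]
tcp_rot: [3.14, -0.0, 0.822]
contact_force: [-0.2, -0.3, -0.8]
grip_width: 36.7
finger_force: 30.0
```

```bash
python3 -m crank '[[0,0,0.03,0,0,0],[0,0,0.025,0,0,0],[0,0,0.0075,0,0,0],[0,0,0,0,0,0],[0,0,0.001,0,0,0]]'; python3 -m crank '[[0,0,0,0,0,0],[0,0,0,0,0,0],[0,0,0,0,0,0],[0,0,0,0,0,0]]' 80;  python3 -m crank '[[0,0,-0.03,0,0,0],[0,0,-0.05,0,0,0],[0,0,-0.05,0,0,0],[0,0,-0.02,0,0,0],[0,0,0,0,0,0]]'; python3 -m crank '[[0,0,0,0,0,-0.1875],[0,0,0,0,0,-0.1875],[0,0,0,0,0,-0.1875],[0,0,0,0,0,-0.1875],[0,0,0,0,0,0]]'
```

```text
time: 20.68
tool_pos: [477.5, -231.0, 59.1]
tcp_rot: [3.139, -0.001, 0.821]
contact_force: [-0.5, -0.9, -1.1]
grip_width: 36.7
finger_force: 30.0
time: 21.18
tool_pos: [476.7, -230.5, 57.8]
tcp_rot: [3.141, -0.0, 0.821]
contact_force: [0.5, 0.9, 0.0]
grip_width: 71.3
finger_force: 0.0
time: 21.8
tool_pos: [477.3, -230.9, 209.2]
tcp_rot: [3.138, -0.001, 0.821]
contact_force: [-0.5, -0.1, -1.2]
grip_width: 73.1
finger_force: 0.0
time: 22.42
tool_pos: [476.0, -230.1, 206.1]
tcp_rot: [-3.139, -0.002, 1.569]
contact_force: [0.2, -0.1, 0.3]
grip_width: 73.4
finger_force: 0.0
```

```bash
python3 -m crank '[[0.04,0.002,0,0,0,0],[0.05,0.003,0,0,0,0],[0.05,0.003,0,0,0,0],[0.05,0.003,0,0,0,0],[0.05,0.003,0,0,0,0]]' 100; python3 -m crank '[[0.05,0.003,0,0,0,0],[0.05,0.003,0,0,0,0],[0.03,0.002,0,0,0,0],[0.0156,0.0003,0,0,0,0]]';  python3 -m crank '[[0,0,0.05,0,0,0],[0,0,0.05,0,0,0],[0,0,0,0,0,0],[0,0,0,0,0,0]]'
```

```text
time: 23.05
tool_pos: [490.2, 11.1, 206.9]
tcp_rot: [-3.14, -0.0, 1.566]
contact_force: [0.7, 0.2, -0.4]
grip_width: 91.8
finger_force: 0.0
time: 23.55
tool_pos: [498.5, 156.4, 206.9]
tcp_rot: [-3.14, 0.0, 1.569]
contact_force: [-0.8, -0.5, -0.2]
grip_width: 91.7
finger_force: 0.0
time: 24.05
tool_pos: [500.0, 154.8, 109.1]
tcp_rot: [3.14, -0.0, 1.569]
contact_force: [0.0, -0.1, 0.5]
grip_width: 92.0
finger_force: 0.0
```

```bash
python3 -m crank '[[0,0,0.035,0,0,0],[0,0,0.03,0,0,0],[0,0,0.0125,0,0,0],[0,0,0,0,0,0],[0,0,0,0,0,0]]'; python3 -m crank '[[0,0,0,0,0,0],[0,0,0,0,0,0],[0,0,0,0,0,0],[0,0,0,0,0,0],[0,0,0,0,0,0]]' 0; python3 -m crank '[[0,0,0,0,0,0],[0,0,0,0,0,0],[0,0,0,0,0,0]]'
```

```text
time: 24.68
tool_pos: [500.1, 155.3, 31.8]
tcp_rot: [3.139, -0.0, 1.571]
contact_force: [-0.3, 0.9, 1.3]
grip_width: 91.8
finger_force: 0.0
time: 25.3
tool_pos: [498.9, 155.1, 30.2]
tcp_rot: [-3.142, -0.0, 1.571]
contact_force: [0.9, 0.4, 0.3]
grip_width: 46.1
finger_force: 0.0
time: 25.68
tool_pos: [498.9, 155.1, 30.2]
tcp_rot: [-3.141, -0.0, 1.571]
contact_force: [-0.2, 0.7, 0.3]
grip_width: 36.5
finger_force: 30.0
```

```bash
python3 -m crank '[[0,0,-0.03,0,0,0],[0,0,-0.05,0,0,0],[0,0,-0.05,0,0,0],[0,0,-0.02,0,0,0],[-0.03,0,0,0,0,0]]'; python3 -m crank '[[-0.05,-0.0015,0,0,0,0],[-0.05,-0.0015,0,0,0,0],[-0.05,-0.0015,0,0,0,0],[-0.05,-0.0015,0,0,0,0],[-0.05,-0.0015,0,0,0,0]]';  python3 -m crank '[[-0.05,-0.0015,0,0,0,0],[-0.05,-0.0015,0,0,0,0],[-0.05,-0.0015,0,0,0,0],[-0.03,-0.002,0,0,0,0],[-0.0101,-0.0008,0,0,0,0]]';  python3 -m crank '[[0,0,0,0,0,0],[0,0,0.04,0,0,0],[0,0,0.04,0,0,0],[0,0,0,0,0,0],[0,0,0,0,0,0]]'
```

```text
time: 26.3
tool_pos: [499.7, 126.1, 182.1]
tcp_rot: [3.138, -0.001, 1.573]
contact_force: [0.3, -1.3, -2.4]
grip_width: 36.8
finger_force: 30.0
time: 26.92
tool_pos: [490.9, -126.4, 179.9]
tcp_rot: [-3.141, -0.0, 1.571]
contact_force: [0.4, 0.2, -2.1]
grip_width: 36.8
finger_force: 30.0
time: 27.55
tool_pos: [483.5, -316.4, 179.4]
tcp_rot: [-3.141, -0.001, 1.569]
contact_force: [-0.3, -1.0, -1.7]
grip_width: 36.8
finger_force: 30.0
time: 28.18
tool_pos: [485.1, -314.7, 101.8]
tcp_rot: [3.14, 0.001, 1.572]
contact_force: [0.3, 0.9, -2.1]
grip_width: 36.6
finger_force: 30.0
```

```bash
python3 -m crank '[[0,0,0.03,0,0,0],[0,0,0.02,0,0,0],[0,0,0.0075,0,0,0],[0,0,0,0,0,0],[0,0,0.001,0,0,0]]'; python3 -m crank '[[0,0,0,0,0,0],[0,0,0,0,0,0],[0,0,0,0,0,0],[0,0,0,0,0,0]]' 80;  python3 -m crank '[[0,0,-0.03,0,0,0],[0,0,-0.05,0,0,0],[0,0,-0.05,0,0,0],[0,0,-0.05,0,0,0],[0.05,0,0,0,0,0]]'; python3 -m crank '[[0.06,0,0,0,0,0],[0.06,0,0,0,0,0],[0.06,0,0,0,0,0],[0.06,0,0,0,0,0],[0.06,0,0,0,0,0]]'; python3 -m crank '[[0.06,0,0,0,0,0],[0.06,0,0,0,0,0],[0.06,0,0,0,0,0],[0.04,0,0,0,0,0],[0,0,0,0,0,0]]'
python3 - <<'E'
from plant import bot
import cv2,pickle
for n in("scene","top"):
    c=bot.capture(n);pickle.dump(c,open(n+"f.pkl","wb"));a=c["color"]
    a=a[140:280,230:460] if n=="top" else a[170:340,220:450]
    cv2.imwrite(f"pics/{n}f.png",cv2.resize(a,None,fx=3,fy=3,interpolation=2))
E
```

```text
time: 28.8
tool_pos: [484.9, -315.6, 43.1]
tcp_rot: [3.14, 0.002, 1.571]
contact_force: [-0.4, -0.0, -2.2]
grip_width: 37.1
finger_force: 30.0
time: 29.3
tool_pos: [484.2, -315.1, 41.8]
tcp_rot: [3.141, 0.0, 1.571]
contact_force: [0.3, 0.2, 0.4]
grip_width: 71.2
finger_force: 0.0
time: 29.92
tool_pos: [485.9, -268.0, 225.9]
tcp_rot: [3.134, 0.006, 1.567]
contact_force: [0.5, 0.3, 0.1]
grip_width: 73.5
finger_force: 0.0
time: 30.55
tool_pos: [483.9, 36.8, 221.9]
tcp_rot: [3.141, -0.0, 1.57]
contact_force: [0.7, 0.8, 0.5]
grip_width: 73.3
finger_force: 0.0
time: 31.18
tool_pos: [483.5, 257.4, 221.4]
tcp_rot: [-3.141, -0.0, 1.575]
contact_force: [-0.0, 1.0, -0.2]
grip_width: 73.5
finger_force: 0.0
```

View pics/topf.png

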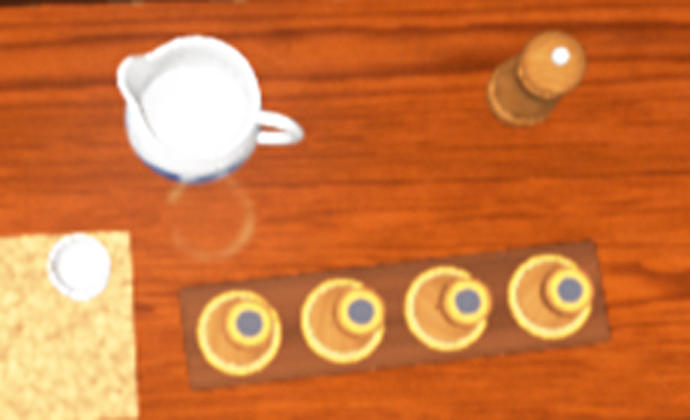

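View pics/scenef.png

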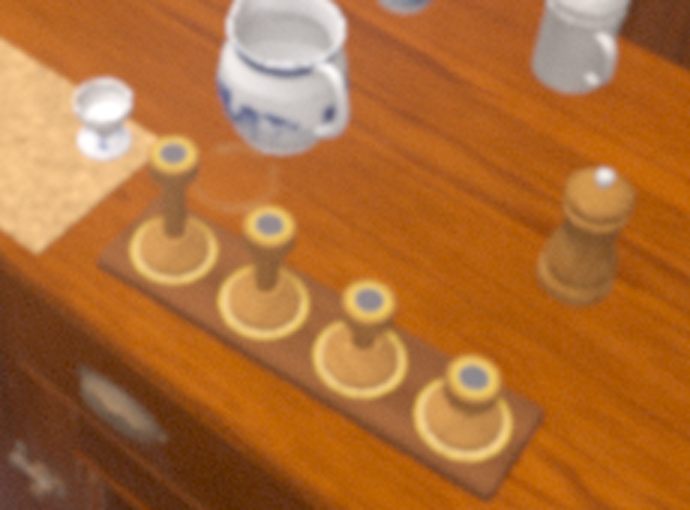

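All four stand centred with an even rim around each foot, stepping down from the jug end. The cups are at (173,153), (269,225), (368,300) and (473,377) in the scene crop. I'll check the numbers, then hand in.

```bash
python3 - <<'E'
import pickle
from h import *
from plant import bot
t=pickle.load(open("topf.pkl","rb"));s=pickle.load(open("scenef.pkl","rb"));ok=True
for a,b,g,h in(((250,323),(173,153),(461.4,-61),110),((360,311),(269,225),(469,-145.8),90),((468,301),(368,300),(476.6,-230.5),70),((569,290),(473,377),(484.1,-315),50)):
    a=grey(t["color"],np.array(a)/3+[230,140]);b=grey(s["color"],np.array(b)/3+[220,170])
    X=tri(t,a,s,b);e=X-[*g,h+15];print(X.round(1),e.round(1));ok&=np.hypot(*e[:2])<3.5
if ok: print(bot.close_job())
E
```

```text
[462.2 -61.4 126.2] [ 0.8 -0.4  1.2]
[ 469.8 -146.1  106.7] [ 0.8 -0.3  1.7]
[ 476.8 -230.6   86.6] [ 0.2 -0.1  1.6]
[ 484.9 -314.9   66.6] [0.8 0.1 1.6]
the job is handed in; nothing more can be done
None
```

The four candlesticks stand upright on their marks, tallest at the jug end and stepping down to the shortest, each within about 1 mm of centre by my final camera check; the job was handed in at about 31 s, with no verdict returned.

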